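Gauge the mould gap and hold the gauge over its stand

ROBOT

A 6-joint arm with a two-finger parallel gripper is mounted at the origin on a cart in front of the work surface, level with it; the furniture and walls round the work are solid. World frame = base frame: x ahead of the robot, y to its left, z up, the work surface at z = 0. Lengths are in m, angles in rad, forces in N, time in s.
With the tool pointing down it reaches from about 0.3 to 0.75 m from the base axis. Payload 8.5 kg.
Tool frame: the origin (TCP) lies at the very end of the fingers, on their centre line; the grasp point (between the pads) lies robot.tcp_to_grasp behind it (robot.tcp_to_grasp is the distance from the TCP to the grasp point, in m); z points along the fingers, y is the direction in which the jaws open and shut (so a half turn about z gives the same grasp; the last joint's range is limited). The gripper opens to 85 mm and grips with 20 to 120 N. Pads are 22 mm wide; open, the fingers measure 114 mm over their backs; the gripper's body (76 mm by 85 mm) begins 54 mm behind the grasp point. The pads swing forward as they close: fully open they stand 13 mm farther back than shut.
Start: joints at [-1.355, 0.381, 1.297, -0, 1.464, -0.215], TCP at [0.23, -0.5, 0.231] pointing down, gripper open.
Joint ranges: [-3.11, 3.11], [-0.89, 2.33], [0.22, 2.48], [-1.42, 4.56], [0.17, 2.85], [-2.88, 2.88]. Speed limits (rad/s): [2.39, 2.39, 3.14, 3.14, 3.14, 3.14].

INTERFACE

Orientations are given as a unit quaternion [w, x, y, z].
In Python, from station import robot gives the robot as it stands. Calls block until the motion is done:
- robot.move_pose(position, orientation): joint-space move of the TCP to a pose.
- robot.servo_line(position, attitude=None, speed=0.15, threshold=None): straight line of the TCP; attitude=None keeps the orientation; speed is the mean speed in m/s. With threshold (N) it stops when the force on the tool has changed by that much, and returns True; else False.
- robot.movej(angles): joint-space move.
- robot.set_gripper(opening, force=None): finger opening in m; force is the grip in N (None keeps the last); returns when the fingers have stopped.
- robot.sleep(seconds).
- robot.solve_ik(position, orientation): joint angles nearest the present ones, or None.
- robot.get_state(): the state.
- robot.get_image(name): name is "side" or "top"; returns the picture (400x640x3 uint8, red, green, blue); there is no depth.
- robot.camera_params(name): a dict with "fx", "fy", "cx", "cy" (pixels), "extrinsics" (4x4, takes a point from world to camera coordinates). Camera axes: x right, y down, z forward; pixel columns grow to the right and rows downward; lengths in m; the calibration is good to about 2 mm. A picture is of the moment at which its call begins. camera_params takes no time and is no camera call.
A pose or a line that the arm cannot do raises robot.IKError and nothing moves.
- robot.sign_off(): hands the job in, once; it reports no verdict.
The state is a dict: "t": time; "joint_pos": joint angles; "joint_velocities": joint speeds; "effort": joint torques, N m; "ee_pos": TCP position; "ee_rot": TCP orientation; "force": force on the tool from outside, world axes, zero at the start; "torque": the same for the moment, N m; "grip_width": finger opening in m.
Only numpy, scipy, OpenCV 4.12 (cv2) and the standard library are available. Lean on these libraries where they do the work, as an engineer would, in place of code of your own. Each camera call takes 0.05 s, during which the arm holds its last target.

TASK

Take the blade gauge out of its stand, check the parting gap of the aluminium mould by sliding the blade all the way in until the gauge's shoulder sits on the mould's top, then draw it out again. Carry it back over the tops of the row of brown bottles without shifting them, and hold it upright and in line with the slot of its stand, with the blade's tip about a centimetre above the stand's top, touching neither stand nor slot. Finish there still holding it, so that I can wipe the blade before it goes in.

Things in the scene. Friction and masses are not known exactly. Their poses are not given: they have to be found in the camera images.
- gauge: Blade gauge, loose, about 0.14 kg: flat steel blade (36 mm along x, 4 mm along y, 45 mm long) below a black grip (44 mm along x, 14 mm along y, z = 45 to 93 mm). Origin: middle of the blade's lower edge (tip); z up to the grip. Same after a half turn about z. Starts in the stand's slot, shoulder on the stand's top, in line with the slot. Grip it across its 14 mm (y).
- gauge_tip (a point): Middle of the blade's lower edge, the gauge's origin
- gauge_shoulder (a point): On the gauge's axis, 45 mm above the tip: the underside of the grip, the shoulder that stops the blade (it overhangs the blade by 5 mm on each side along y and 4 mm at each end)
- mould: Split aluminium mould, fixed: block 100 mm along x, 63 mm along y, 62 mm tall, four small dark round holes on each half, screws 6 mm proud of its flanks, foot plate 116 mm long. Its parting gap runs along x between the halves. Origin: middle of its underside, z up. Yaw within 0.35 rad of the world frame; on either side of the bottles.
- mould_gap (a point): Centre of the mouth of the mould's parting gap, level with the mould's top (z = 62 mm). The gap is 46 mm long along the mould's x, 7 mm wide along its y and 56 mm deep, the rim a little chamfered.
- stand: The gauge's stand, fixed: grey plastic block 72 mm along x, 40 mm along y, 55 mm tall, on a foot 96 x 64 x 8 mm. Origin: middle of its underside, z up. Yaw within 0.35 rad of the world frame; on the other side of the bottles from the mould.
- stand_slot (a point): Centre of the mouth of the stand's slot, level with the stand's top (z = 55 mm). The slot is 42 mm long along the stand's x, 7 mm wide along its y, 49 mm deep.
- bottle_a: Brown glass bottle with black cap, 50 mm across, 110 mm tall, the nearest to the robot of the row of three between mould and stand. Origin at the centre of its underside. Loose, to be left where it is.
- bottle_b: Brown glass bottle with black cap, 54 mm across, 120 mm tall, the middle and tallest of the row. Origin at the centre of its underside. Loose, to be left where it is.
- bottle_c: Brown glass bottle with white cap, 44 mm across, 100 mm tall, the farthest of the row. Origin at the centre of its underside. Loose, to be left where it is.
Not all that is in view belongs to the job. Of the things that look like the gauge, the larger one is meant. Leave any green look-alike of the mould alone.

How it is judged:
On the way, in this order (a step that is already met when the one before it is completed fails the run):
1. the blade is fully in the mould's parting gap, shoulder down on the mould (z of gauge_shoulder in the frame of mould_gap between -0.004 and 0.004 m and horizontal distance between gauge_shoulder and mould_gap below 0.008 m and angle between the x axis of gauge and the x axis of mould, either way round below 0.15 rad), for 0.2 s.
2. the gauge is carried back above the row of bottles, its tip higher than their caps (height (world z) of gauge_tip above 0.12 m and world y of gauge_tip between -0.29 and -0.215 m and world x of gauge_tip between 0.38 and 0.68 m), for 0.04 s.
At the end, for the whole second after the job is handed in: The gauge, held by the fingers and still, hangs upright (within 0.12 rad) over the stand: tip 3 to 20 mm above the stand's top, within 7 mm of the slot's centre sideways, blade in line with the slot within 0.12 rad; neither gauge nor robot touches the stand (z of gauge_tip in the frame of stand_slot between 0.003 and 0.02 m and horizontal distance between gauge_tip and stand_slot below 0.007 m and angle between the x axis of gauge and the x axis of stand, either way round below 0.12 rad and angle between gauge's own z axis and vertical below 0.12 rad and contact force between each of gauge, the arm, the fingers and stand below 0.05 N and contact force between gauge and the fingers above 1 N and linear speed of gauge below 0.02 m/s); the arm keeps its last pose, push and grip.
It fails at once if a bottle is shifted by more than 12 mm or tipped (distance of any of bottle_a, bottle_b, bottle_c from where it was at the start of the episode above 0.012 m or angle between any of bottle_a, bottle_b, bottle_c's own z axis and vertical above 0.2 rad).
It also fails if it takes over 51 s, if anything falls off the work surface, if the arm or the gripper's body presses on something with over 40 N, if the wrist force passes 120 N, or if a joint passes its speed limit or range.

## Working session

There is one attempt and no reset: what is moved stays moved. The work goes in short steps, each a Python script; the robot and the scene stay as the last script left them, time stands still between calls to the robot, and variables do not carry over. Pictures are saved under pics/ and viewed, and the job is handed in when it is done.

```bash
ls; mkdir -p pics
python3 - <<'E'
from station import robot
import cv2,numpy as np
np.set_printoptions(precision=4,suppress=True)
for n in("side","top"):
    im=robot.get_image(n); cv2.imwrite(f"pics/{n}0.png",im[:,:,::-1])
    p=robot.camera_params(n); print(n,p["fx"],p["fy"],p["cx"],p["cy"]); print(np.array(p["extrinsics"]))
s=robot.get_state();print(s["t"],s["ee_pos"],s["ee_rot"],s["grip_width"],robot.tcp_to_grasp)
E
```

```text
pics
side 381.80748164359005 381.80748164359005 313.98362038158876 194.8426553021502
[[ 0.8433 -0.5374 -0.0102 -0.6274]
 [-0.269  -0.4055 -0.8736  0.0648]
 [ 0.4653  0.7394 -0.4865  0.8998]
 [ 0.      0.      0.      1.    ]]
top 388.00513242263037 388.00513242263037 321.35930840839467 201.0337980161487
[[-0.0249 -0.9997 -0.0001 -0.3316]
 [-0.997   0.0249 -0.0738  0.5503]
 [ 0.0738 -0.0017 -0.9973  0.9151]
 [ 0.      0.      0.      1.    ]]
0.1 [ 0.2296 -0.4995  0.2308] [-0.0006  0.9769  0.2137 -0.    ] 0.085511811483643 0.0187
```

View pics/side0.png

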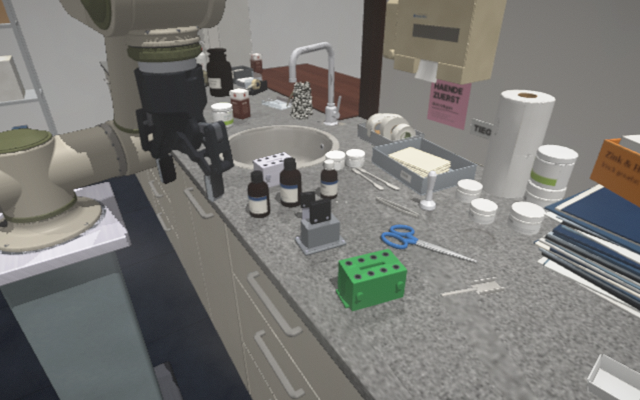

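View pics/top0.png

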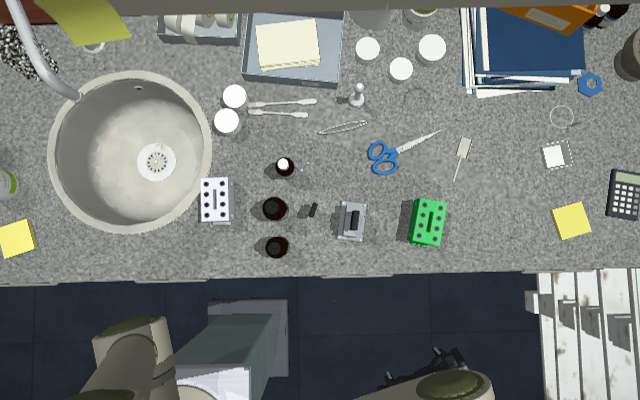

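The top view shows the aluminium mould at about (215,200), the bottles at (276,247), (274,209) and (285,167), the stand with the gauge at (351,220), a small look-alike at (313,210), and the green decoy at (429,222). I'll zoom in next.

Run:
```python
import cv2,numpy as np
t=cv2.imread("pics/top0.png"); s=cv2.imread("pics/side0.png")
a=cv2.resize(t[170:250,190:240],None,fx=7,fy=7,interpolation=cv2.INTER_CUBIC)
b=cv2.resize(t[190:250,300:375],None,fx=5.8,fy=7,interpolation=cv2.INTER_CUBIC)
b=cv2.resize(t[180:260,315-15:375-15+15],None,fx=6,fy=7,interpolation=cv2.INTER_CUBIC)
cv2.imwrite("pics/z1.png",np.hstack([a,b])[:600,:800])
c=cv2.resize(s[140:260,240:360],None,fx=5,fy=5,interpolation=cv2.INTER_CUBIC)
cv2.imwrite("pics/z2.png",c)
```

```text
(no output)
```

View pics/z1.png

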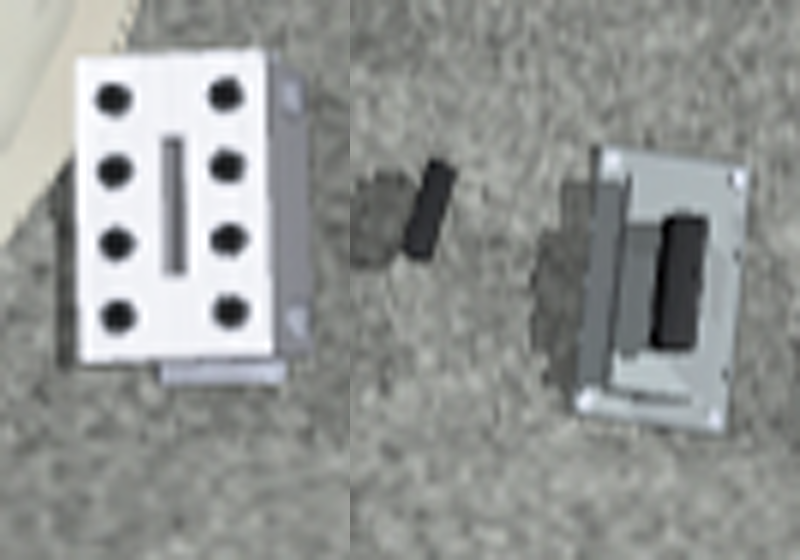

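View pics/z2.png

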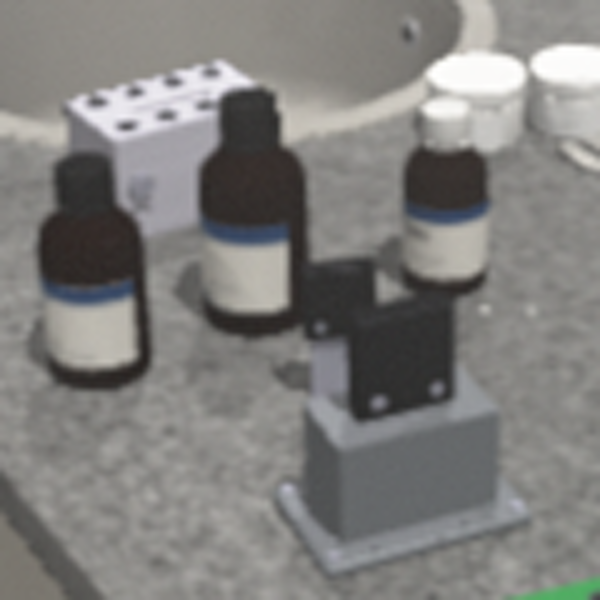

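The zooms show the mould's gap centred at about zoom pixel (175,205). The gauge's grip top spans zoom (652..707, 213..350), and the small look-alike stands left of the stand. Next I'll fit known outlines to these corners.

```bash
cat > h.py <<'E'
import numpy as np,cv2
from station import robot
from scipy.optimize import least_squares
np.set_printoptions(precision=4,suppress=True)
def proj(n,P):
    c=robot.camera_params(n);E=np.array(c["extrinsics"]);q=np.asarray(P)@E[:3,:3].T+E[:3,3]
    return np.c_[c["fx"]*q[:,0]/q[:,2]+c["cx"],c["fy"]*q[:,1]/q[:,2]+c["cy"]]
def back(n,uv,z):
    c=robot.camera_params(n);E=np.array(c["extrinsics"]);uv=np.atleast_2d(uv)
    d=np.c_[(uv[:,0]-c["cx"])/c["fx"],(uv[:,1]-c["cy"])/c["fy"],np.ones(len(uv))]@E[:3,:3]
    o=-E[:3,:3].T@E[:3,3];return o+d*((z-o[2])/d[:,2])[:,None]
def fit(n,L,px,z,p0):
    L=np.asarray(L,float)
    def W(p):
        c,s=np.cos(p[2]),np.sin(p[2]);return np.c_[p[0]+c*L[:,0]-s*L[:,1],p[1]+s*L[:,0]+c*L[:,1],np.full(len(L),z)]
    r=least_squares(lambda p:(proj(n,W(p))-px).ravel(),p0,x_scale=[.01,.01,.1])
    return r.x,np.sqrt(np.mean(r.fun**2))
def rect(a,b): return [(a/2,b/2),(a/2,-b/2),(-a/2,-b/2),(-a/2,b/2)]  # far-left, far-right, near-right, near-left in top image
def quat(a): return [0,np.cos(a/2),np.sin(a/2),0]
E
python3 - <<'E'
from h import *
zm=lambda p,fx,fy,ox,oy:(np.array(p,float)+.5)/[fx,fy]-.5+[ox,oy]
m=zm([(75,57),(268,48),(275,357),(82,363)],7,7,190,170)
print("mould outl",fit("top",rect(.1,.063),m,.062,[.5,-.1,0]))
g=zm([(163,137),(184,136),(187,273),(166,274)],7,7,190,170)
print("gap",fit("top",rect(.046,.007),g,.062,[.5,-.1,0]))
k=zm([(667-350,213),(707-350,216),(693-350,350),(652-350,345)],6,7,300,180)
print("grip",fit("top",rect(.044,.014),k,.103,[.5,-.4,0]))
f=zm([(600-350,147),(747-350,160),(725-350,433),(577-350,410)],6,7,300,180)
print("foot",fit("top",rect(.096,.064),f,.008,[.5,-.4,0]))
for n,u,z in(("a",(276,246),.11),("b",(274,209),.12),("c",(285,165),.1)):print(n,back("top",u,z))
d=zm([(435-350,158),(456-350,165),(428-350,262),(403-350,255)],6,7,300,180);print("small",back("top",d,.08).mean(0))
# side overlay check
im=cv2.imread("pics/side0.png")
E
```

```text
mould outl (array([ 0.5497, -0.0994,  0.0167]), np.float64(0.2762548572193209))
gap (array([ 0.55  , -0.0994,  0.0176]), np.float64(0.11176552454167328))
grip (array([ 0.493 , -0.4167, -0.1532]), np.float64(0.3793592109285087))
foot (array([ 0.4933, -0.4177, -0.1287]), np.float64(0.7103540294697489))
a [[ 0.4403 -0.2447  0.11  ]]
b [[ 0.5199 -0.2429  0.12  ]]
c [[ 0.6182 -0.2664  0.1   ]]
small [ 0.5187 -0.3259  0.08  ]
```

Run:
```python
from h import *
def box(x,y,a,lx,ly,z0,z1):
    L=np.array(rect(lx,ly));c,s=np.cos(a),np.sin(a);R=L@np.array([[c,s],[-s,c]])+[x,y]
    return np.r_[np.c_[R,[z0]*4],np.c_[R,[z1]*4]]
def draw(im,n,B,S,o,col):
    p=(proj(n,B)+.5-o)*S
    for i in range(4):
        for a,b in((i,(i+1)%4),(4+i,4+(i+1)%4),(i,4+i)):
            cv2.line(im,tuple(int(v) for v in p[a]*16),tuple(int(v) for v in p[b]*16),col,1,cv2.LINE_AA,4)
out=[]
for n,o,w,h in(("side",(240,140),110,120),("top",(190,180),180,70)):
    S=5 if n=="side" else 4
    im=cv2.imread(f"pics/{n}0.png")[o[1]:o[1]+h,o[0]:o[0]+w];im=cv2.resize(im,None,fx=S,fy=S,interpolation=cv2.INTER_CUBIC)
    draw(im,n,box(.55,-.0994,.017,.1,.063,0,.062),S,o,(0,0,255))
    draw(im,n,box(.55,-.0994,.017,.046,.007,.062,.062),S,o,(0,255,255))
    draw(im,n,box(.4932,-.4168,-.145,.044,.014,.055,.103),S,o,(0,255,0))
    draw(im,n,box(.4932,-.4172,-.14,.072,.04,.0,.055),S,o,(255,128,0))
    draw(im,n,box(.4932,-.4172,-.14,.096,.064,.0,.008),S,o,(255,0,255))
    cv2.imwrite(f"pics/ov_{n}.png",im)
```

```text
(no output)
```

View pics/ov_side.png

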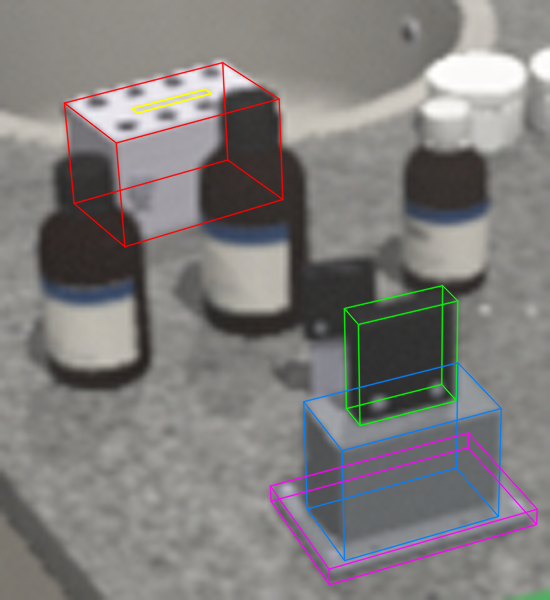

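View pics/ov_top.png

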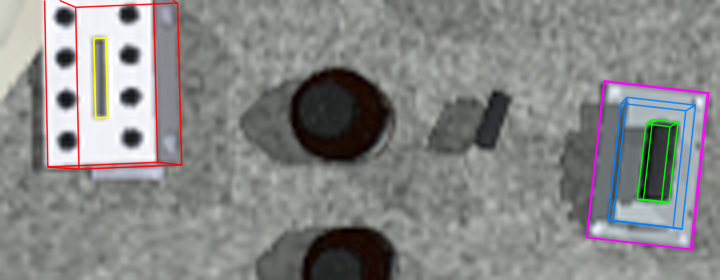

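The outlines match in both views to 1–2 mm, with the side view confirming the heights. I'll grasp now.

Run:
```python
from h import *
q=quat(-.145)
robot.set_gripper(.05,force=60)
robot.move_pose([.4932,-.417,.17],q)
robot.servo_line([.4932,-.417,.066],speed=.1,threshold=8)
s=robot.get_state();print(s["t"],s["ee_pos"],s["force"],s["grip_width"])
robot.set_gripper(0,force=60)
s=robot.get_state();print(s["t"],s["ee_pos"],s["force"],s["grip_width"])
for n in("side","top"):cv2.imwrite(f"pics/{n}1.png",robot.get_image(n)[:,:,::-1])
t=cv2.imread("pics/top1.png");s=cv2.imread("pics/side1.png")
cv2.imwrite("pics/z3.png",np.hstack([cv2.resize(s[120:270,260:360],None,fx=4,fy=4),cv2.resize(t[150:300,300:400],None,fx=4,fy=4)]))
```

```text
2.825 [ 0.4934 -0.4173  0.0667] [ 0.3507  0.3609 -0.6642] 0.0501171505096438
3.2417 [ 0.4933 -0.4172  0.0665] [-0.5858  0.1471  3.3923] 0.013130976826253367
```

View pics/z3.png

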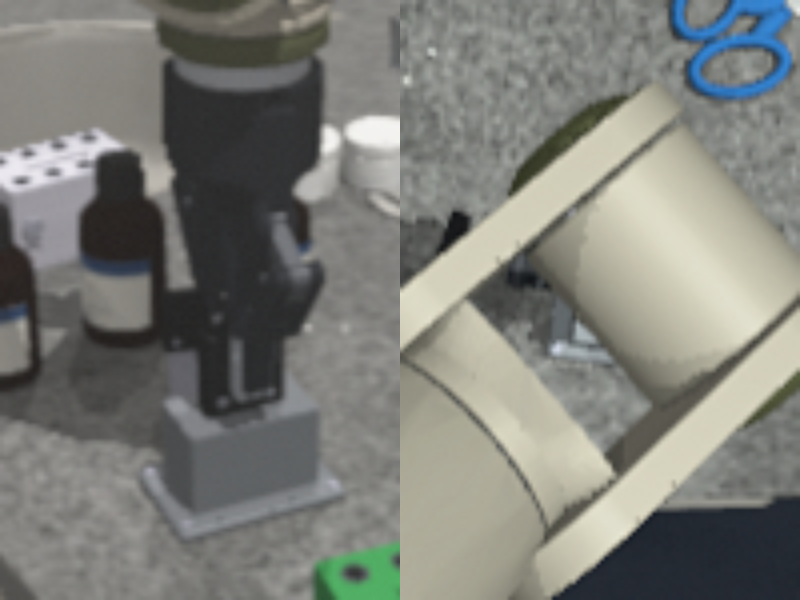

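The fingers hold the gauge in the stand at a width of 13.1 mm, with little sideways force. The side picture shows it clamped at zoom (240,370). I'll lift it, carry it over the bottles and stop above the mould to check.

Run:
```python
from h import *
robot.servo_line([.4932,-.417,.13],speed=.08)
s=robot.get_state();print(s["t"],s["ee_pos"],s["force"],s["torque"],s["grip_width"])
robot.servo_line([.4932,-.417,.225],speed=.15)
s=robot.get_state();print(s["t"],s["ee_pos"],s["force"],s["torque"],s["grip_width"])
robot.servo_line([.55,-.0994,.225],attitude=quat(.017),speed=.15)
robot.servo_line([.55,-.0994,.135],speed=.1)
robot.sleep(.2)
s=robot.get_state();print(s["t"],s["ee_pos"],s["ee_rot"],s["force"],s["grip_width"])
for n in("side","top"):cv2.imwrite(f"pics/{n}2.png",robot.get_image(n)[:,:,::-1])
t=cv2.imread("pics/top2.png");s=cv2.imread("pics/side2.png")
cv2.imwrite("pics/z4.png",np.hstack([cv2.resize(s[90:190,235:315],None,fx=6,fy=6,interpolation=cv2.INTER_CUBIC),cv2.resize(t[100:300,150:250],None,fx=3,fy=3)]))
```

```text
4.2917 [ 0.493  -0.4168  0.1294] [ 0.6315 -0.3684 -1.2279] [-0.0033 -0.0026  0.0185] 0.013440411935428973
5.075 [ 0.4929 -0.4167  0.2238] [ 0.1861 -0.3429 -1.3449] [ 0.0131  0.0104 -0.0118] 0.01304644746637094
8.625 [ 0.5502 -0.0994  0.1355] [0.0002 1.     0.0085 0.0004] [ 0.4969 -0.3432 -1.8361] 0.01341515205443441
```

View pics/z4.png

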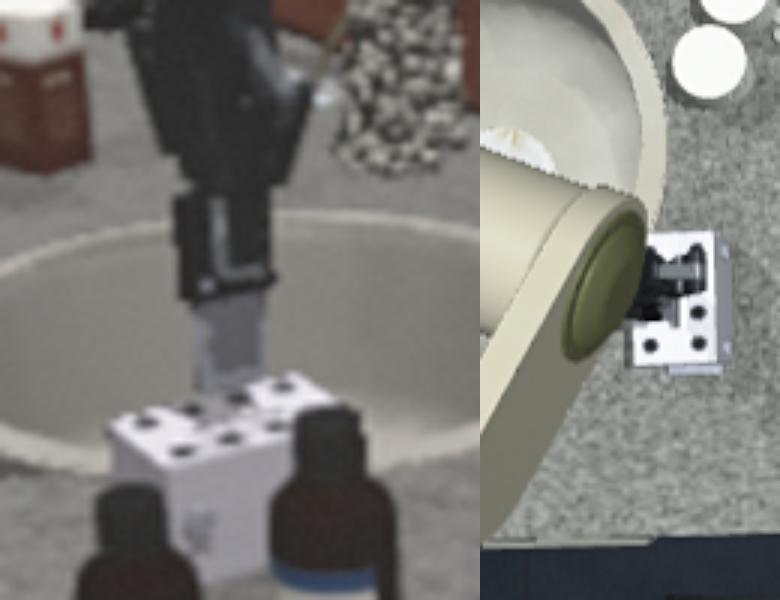

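The gauge hangs upright above the mould, with the blade tip in line with the gap at about zoom (230,390). I'll lower it slowly, guided by force.

Run:
```python
from h import *
hit=robot.servo_line([.55,-.0994,.108],speed=.03,threshold=4)
s=robot.get_state();print(hit,s["t"],s["ee_pos"],s["force"],s["torque"],s["grip_width"])
for n in("side",):cv2.imwrite(f"pics/{n}3.png",robot.get_image(n)[:,:,::-1])
s=cv2.imread("pics/side3.png")
cv2.imwrite("pics/z5.png",cv2.resize(s[110:190,235:315],None,fx=7,fy=7,interpolation=cv2.INTER_CUBIC))
```

```text
True 9.325 [ 0.55   -0.0994  0.1183] [-0.3922 -0.555   4.3415] [ 0.0144  0.1046 -0.0248] 0.013478305721045341
```

View pics/z5.png

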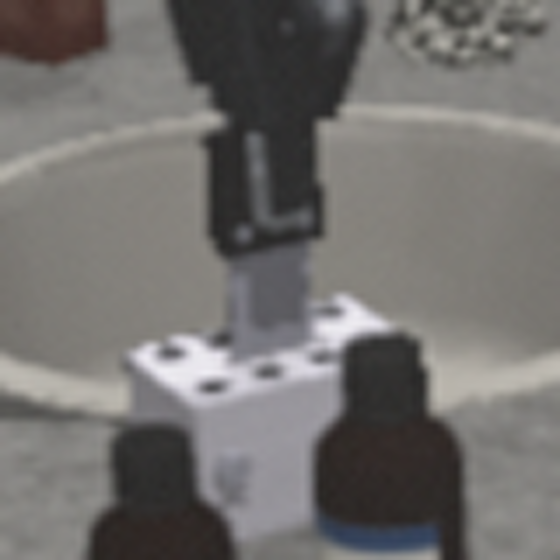

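Contact came with the tip at z≈0.062, so it is on the rim and not yet in the gap. I'll compare the blade's outline with its projection.

Run:
```python
from h import *
robot.servo_line([.55,-.0994,.121],speed=.05)
robot.sleep(.2)
s=robot.get_state();print(s["t"],s["ee_pos"],s["force"],s["torque"])
im=robot.get_image("side")[:,:,::-1];cv2.imwrite("pics/side4.png",im)
tip=s["ee_pos"][2]-.0565;x,y=s["ee_pos"][:2];a=.017;o=np.array([245,125]);S=12
z=cv2.resize(im[125:170,245:300],None,fx=S,fy=S,interpolation=cv2.INTER_CUBIC);z2=z.copy()
def P(lx,ly,z0):
    c,s_=np.cos(a),np.sin(a);return [x+c*lx-s_*ly,y+s_*lx+c*ly,z0]
for poly,col in(([P(-.018,-.002,tip),P(.018,-.002,tip),P(.018,-.002,tip+.045),P(-.018,-.002,tip+.045)],(0,255,0)),([P(-.018,.002,tip),P(-.018,-.002,tip),P(-.018,-.002,tip+.045),P(-.018,.002,tip+.045)],(0,255,0)),([P(*c,.062) for c in rect(.046,.007)],(0,255,255)),([P(*c,.062) for c in rect(.1,.063)],(0,0,255))):
    p=(proj("side",poly)+.5-o)*S
    cv2.polylines(z2,[np.int32(p*16)],True,col,1,cv2.LINE_AA,4)
cv2.imwrite("pics/z6.png",z);cv2.imwrite("pics/z7.png",z2)
```

```text
9.825 [ 0.5499 -0.0993  0.1207] [-0.0879  0.4258 -1.1222] [ 0.0017  0.0062 -0.0114]
```

View pics/z6.png

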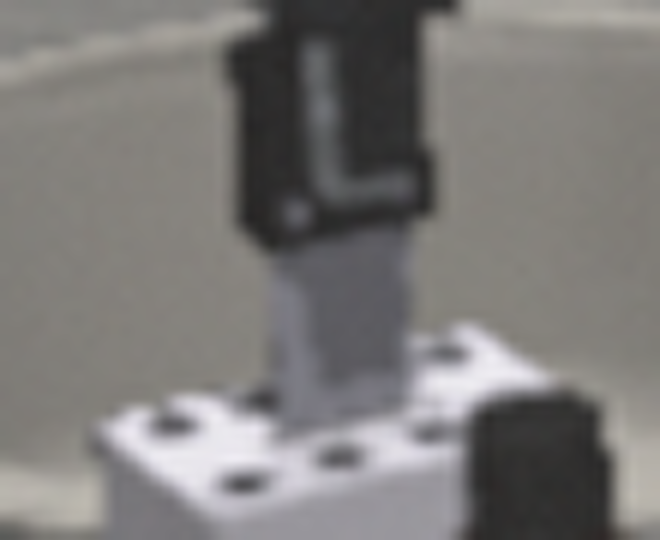

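View pics/z7.png

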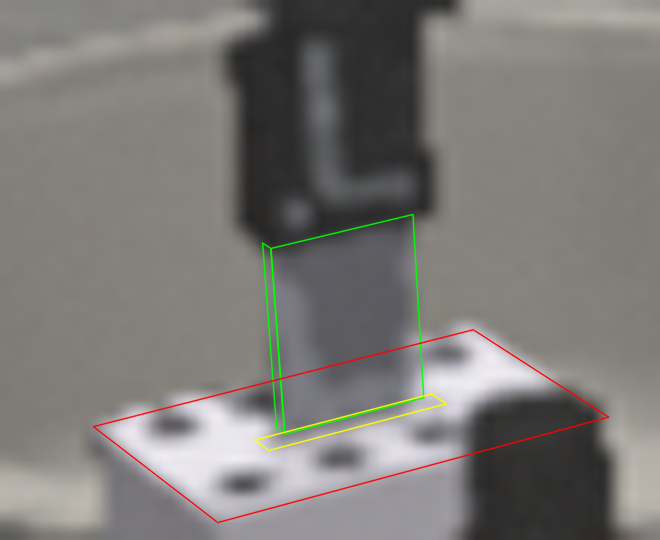

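Run:
```python
from h import *
im=cv2.imread("pics/side2.png")
x,y,tip=.5502,-.0994,.1355-.0565;a=.017;o=np.array([252,118]);S=16
z=cv2.resize(im[118:166,252:300],None,fx=S,fy=S,interpolation=cv2.INTER_CUBIC)[:600];z2=z.copy()
def P(lx,ly,z0):
    c,s_=np.cos(a),np.sin(a);return [x+c*lx-s_*ly,y+s_*lx+c*ly,z0]
for poly in([P(-.018,-.002,tip),P(.018,-.002,tip),P(.018,-.002,tip+.045),P(-.018,-.002,tip+.045)],[P(-.018,.002,tip),P(-.018,-.002,tip),P(-.018,-.002,tip+.045),P(-.018,.002,tip+.045)],[P(*c,.062) for c in rect(.046,.007)]):
    cv2.polylines(z2,[np.int32((proj("side",poly)+.5-o)*S*16)],True,(0,255,0),1,cv2.LINE_AA,4)
cv2.imwrite("pics/z8.png",z2[:,:400] if 0 else np.hstack([z[:,:400],z2[:,:400]]))
```

```text
(no output)
```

View pics/z8.png

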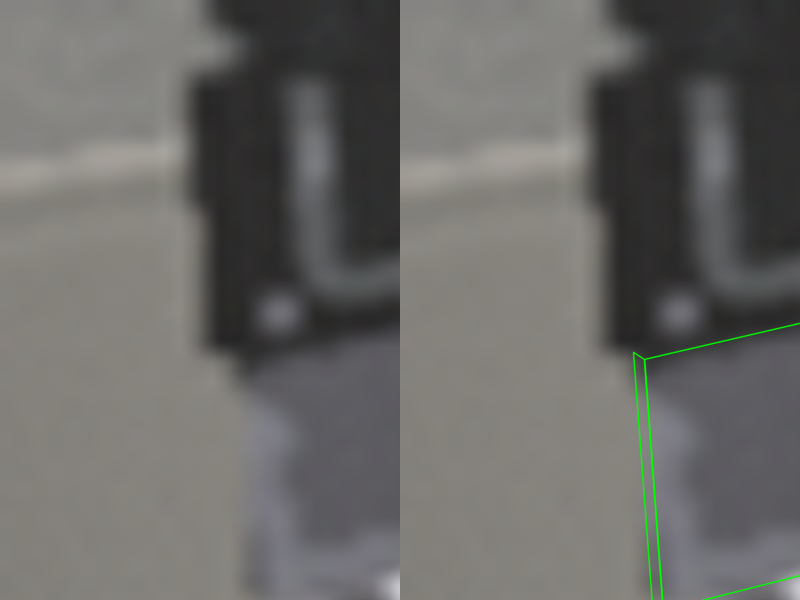

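The outline shows the blade upright with the edge slope right, and the tip perhaps 1 mm towards −y. I'll probe small y shifts by force.

Run:
```python
from h import *
for dx,dy in((0.001,.0012),(0.001,-.0012),(.001,.0024),(.001,-.0024)):
    p=np.array([.55+dx,-.0994+dy,.121])
    robot.servo_line(p,speed=.05)
    b=robot.get_state()
    hit=robot.servo_line([p[0],p[1],.112],speed=.025,threshold=3)
    s=robot.get_state();print(dx,dy,hit,s["t"],s["ee_pos"],np.array(s["force"])-b["force"],np.array(s["torque"])-b["torque"],s["grip_width"])
    if not hit: break
    robot.servo_line(p,speed=.05)
```

```text
0.001 0.0012 False 10.6333 [ 0.551  -0.0982  0.1119] [ 0.6607  0.7266 -0.6667] [-0.0672  0.0282  0.031 ] 0.012862912237421704
```

The +1.2 mm shift let the blade in. I'll slide it down until the shoulder seats.

Run:
```python
from h import *
hit=robot.servo_line([.551,-.0982,.0715],speed=.04,threshold=8)
s=robot.get_state();print(hit,s["t"],s["ee_pos"],s["force"],s["torque"],s["grip_width"])
robot.sleep(.5)
s=robot.get_state();print(hit,s["t"],s["ee_pos"],s["force"],s["torque"],s["grip_width"])
im=robot.get_image("side")[:,:,::-1];cv2.imwrite("pics/side5.png",im)
cv2.imwrite("pics/z9.png",cv2.resize(im[110:190,235:315],None,fx=7,fy=7,interpolation=cv2.INTER_CUBIC))
```

```text
True 11.5333 [ 0.5508 -0.0981  0.0735] [-0.882   0.573   5.4465] [ 0.014   0.1384 -0.004 ] 0.013501845128774165
True 12.0333 [ 0.5508 -0.0981  0.0735] [-1.3738  1.1877  4.7405] [ 0.087   0.1197 -0.0556] 0.013341575148580526
```

View pics/z9.png

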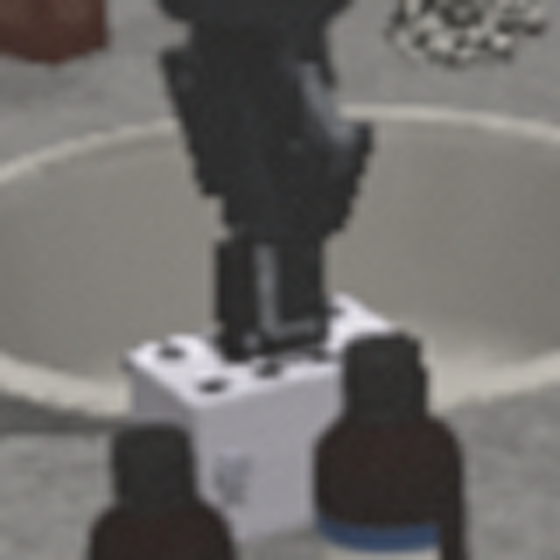

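Contact came at TCP z=0.0735, exactly where the shoulder should meet the mould's top, and the picture shows the grip sitting on it at zoom (275,345). I'll press it home a little more firmly, then draw it out and carry it back.

Run:
```python
from h import *
def st(m):
    s=robot.get_state();print(m,s["t"],s["ee_pos"],s["force"],s["torque"],s["grip_width"]);return s
hit=robot.servo_line([.5508,-.0981,.0705],speed=.02,threshold=12);robot.sleep(.5);s=st(hit)
x,y=s["ee_pos"][:2]
robot.servo_line([.551,-.0982,.135],speed=.08);st("out")
robot.servo_line([.551,-.0982,.225],speed=.15)
robot.servo_line([.4932,-.4172,.225],attitude=quat(-.14),speed=.12);st("over stand")
robot.servo_line([.4932,-.4172,.145],speed=.1);robot.sleep(.3);st("high")
im=robot.get_image("side")[:,:,::-1];cv2.imwrite("pics/side6.png",im)
cv2.imwrite("pics/z10.png",cv2.resize(im[120:260,240:370],None,fx=4.2,fy=4.2,interpolation=cv2.INTER_CUBIC))
```

```text
True 12.7917 [ 0.5508 -0.0981  0.0734] [-1.7586 -0.2591  6.1798] [ 0.0021  0.1593 -0.0129] 0.013335969900676556
out 13.7167 [ 0.5507 -0.0981  0.1344] [-0.2832 -0.0729 -1.2557] [ 0.0271 -0.0025 -0.001 ] 0.013205194206228834
over stand 17.3167 [ 0.4933 -0.4169  0.2251] [ 0.0972 -0.1587 -0.3558] [ 0.0046 -0.0094  0.0035] 0.013354663562885654
high 18.5667 [ 0.4933 -0.4173  0.1453] [ 0.3251  0.8874 -1.0676] [-0.0121 -0.0445  0.0309] 0.013167589631036694
```

View pics/z10.png

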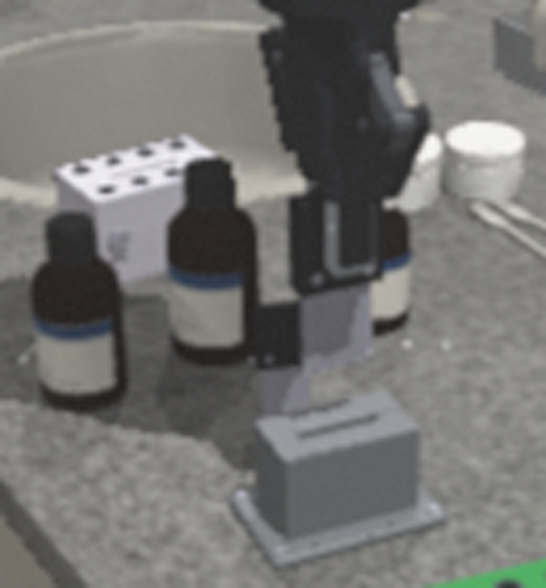

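The gauge hangs over the stand with the slot visible at about zoom (340,413), and the bottles are where they were. I'll locate the slot in this view and compare it with the tip.

Run:
```python
from h import *
im=cv2.imread("pics/side6.png")
o=np.array([295,180]);S=12
z=cv2.resize(im[180:228,295:350],None,fx=S,fy=S,interpolation=cv2.INTER_CUBIC);z2=z.copy()
x,y,a=.4933,-.4173,-.14;tip=.1453-.0565
def P(lx,ly,z0):
    c,s_=np.cos(a),np.sin(a);return [x+c*lx-s_*ly,y+s_*lx+c*ly,z0]
for poly,c in(([P(-.018,-.002,tip),P(.018,-.002,tip),P(.018,-.002,tip+.045),P(-.018,-.002,tip+.045)],(0,255,0)),([P(*c,.055) for c in rect(.042,.007)],(0,255,255)),([P(*c,.055) for c in rect(.072,.04)],(0,0,255))):
    cv2.polylines(z2,[np.int32((proj("side",poly)+.5-o)*S*16)],True,c,1,cv2.LINE_AA,4)
cv2.imwrite("pics/z11.png",z2);cv2.imwrite("pics/z12.png",z)
a=(np.array(proj("side",[P(0,0,.055)]))+.5-o)*S;print(a)
```

```text
[[304.7233 491.2634]]
```

View pics/z11.png

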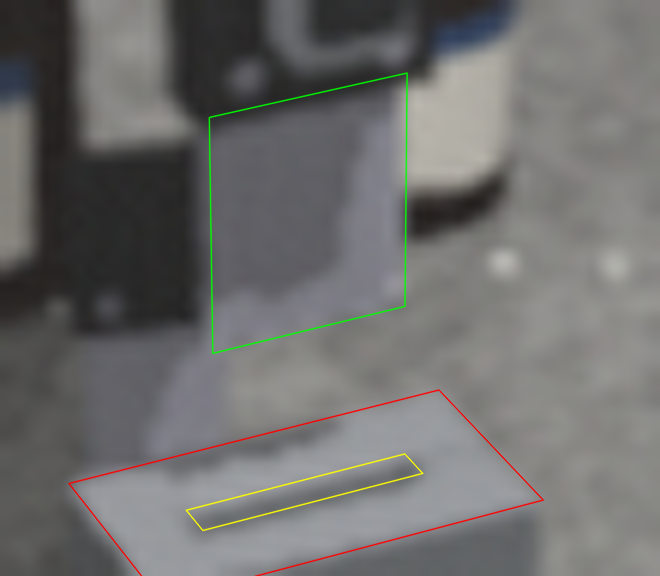

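View pics/z12.png

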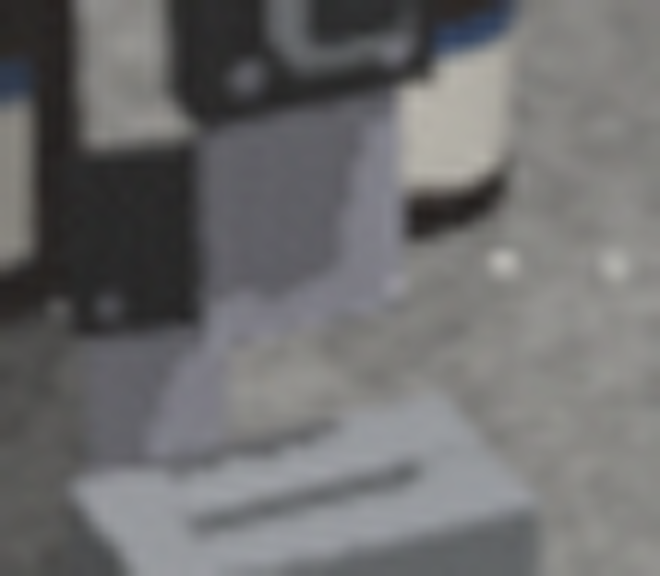

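Slot, blade and their prediction agree to within about 1–2 mm. I'll shift 1 mm in +x, lower to the final height, check and hand in.

Run:
```python
from h import *
robot.servo_line([.4942,-.4172,.121],speed=.05);robot.sleep(.5)
s=robot.get_state();print(s["t"],s["ee_pos"],s["ee_rot"],s["force"],s["grip_width"])
im=robot.get_image("side")[:,:,::-1];cv2.imwrite("pics/side7.png",im)
cv2.imwrite("pics/z13.png",cv2.resize(im[165:235,285:355],None,fx=8,fy=8,interpolation=cv2.INTER_CUBIC))
```

```text
19.75 [ 0.4942 -0.4172  0.1211] [ 0.0001  0.9976 -0.07    0.    ] [ 0.098   0.5471 -1.9506] 0.013502990797459053
```

View pics/z13.png

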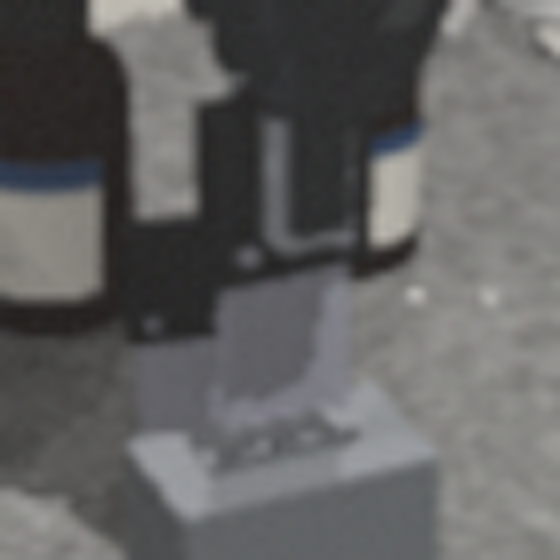

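The picture shows the blade's lower edge (zoom 215–345, 400–425) just above the slot (215–355, 430–470). It is parallel to the slot with a clear gap, and the wrist force is that of free hanging. I'm handing in.

Run:
```python
from station import robot
print(robot.sign_off())
```

```text
the job is handed in; nothing more can be done
None
```

I checked the mould's parting gap with the gauge and brought it back over the bottles. I handed in at about 20 s with the gauge held above its stand's slot, ready for you to wipe; the hand-in gave no verdict.

- **Mould check:** The first lowering touched the rim of the gap. I shifted the gauge 1 mm in x and 1.2 mm in y, and the blade slid in freely. The shoulder met the mould's top at the expected height to within 1 mm, and I held it there for over a second. The wrist torque put the push towards the end of the blade nearest the robot, so the gauge may lean slightly in the fingers, though none was clear in the pictures.
- **Carry back:** The tip crossed the row of bottles at a height of about 0.17 m. The bottles looked unmoved in the side picture, but I did not measure them again.
- **Final hold:** The tip is about 9.6 mm above the stand's top, computed from the arm's pose. The side camera showed the blade in line with the slot to about 1–2 mm with a clear gap. The wrist force showed no contact, and the grip was holding at 13.5 mm. The arm hid the stand from the top camera, so only the side view confirms this.

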